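Refit the filter cover and hold it on its seal

TASK

The bench air-filter unit has been given a new filter. First turn the orange quarter-turn wing on its frame until it lines up with the two red ticks and let go of it; then fit the blue cover squarely over it, with the wing coming up through the cover's slot, and press the cover fully home on its rubber seal. Finish while still holding the cover pressed down against the frame, and leave everything else on the counter where it is.

Things in the scene. Friction and masses are not known exactly. Their poses are not given: they have to be found in the camera images.
- unit: low white bench filter unit, fixed to the counter, 220 (x) x 260 (y) x 90 mm high, with a grey raised frame on top, 116 x 196 mm, its flat top at 100 mm above the counter. Origin: centre of the underside, on the counter; z up; x across the frame's short side, y along its long side. The filter opening is in the -y half. Two red ticks on the frame lie on the line along y through the stud's axis. Nothing on the frame stands higher than the seal (105 mm) except the wing
- stud_axis (a point): point on the turning axis of the wing, fixed to the unit at x 0, y +55 mm from its middle and 124 mm above the counter (24 mm above the frame); axes as the unit's
- wing (a joint): angle of the orange wing (rad) about the vertical axis, counter-clockwise from above positive; 0: the wing's long side lies along the unit's y axis, in line with the red ticks. Range -0.6 to 1.6, no click or stop at 0. It is stiff (0.06 N m) and stays where it is left
- wing_grip (a point): point in the orange wing, on its turning axis, 24 mm above the frame and 10 mm below the wing's top; turns with it. The wing is an upright flat bar 30 mm long (its own y), 9 mm thick (its own x), its top 34 mm above the frame. Pinch it across its 9 mm
- frame_mid (a point): middle of the frame's top, 100 mm above the counter, axes as the unit's; the middle of the fitted cover comes right above it
- seal (a joint): how far the black rubber sealing strip (a rectangle 90 x 170 mm, 6 mm wide) is pressed down, in m: 0 free (5 mm above the frame's top), 0.005 fully down, when the cover meets the frame. It takes about 4 N to start and about 10 N to press fully; the cover's weight alone does not press it
- cover_grip (a point): centre of the grip of the loose blue cover, 27 mm above the cover's underside, over its middle. The cover is a plate 100 (x) x 180 (y) x 6 mm, 0.25 kg, lying flat on the counter, right way up. Its handle is a white upright rib in the middle, 50 mm long (y), 14 mm thick (x), its top 38 mm above the cover's underside. Axes as the cover's; pinch the rib across its 14 mm
- cover_slot (a point): centre of the slot that goes through the cover, 55 mm from its middle towards its +y end, 3 mm above the underside; the slot is 38 mm long (y) and 17 mm wide (x)
- cover: the blue cover as a whole; origin in the middle of its underside, axes as at cover_grip
- tube_rack: yellow tube rack with capped tubes, 80 x 200 mm, 93 mm high; leave alone
- saline: clear bottle, 80 mm across, 170 mm high; leave alone
- jar_a: white jar, 56 mm across, 85 mm high; leave alone
- jar_b: amber jar, 56 mm across, 85 mm high; leave alone
- old_filter: used filter cartridge in a cardboard frame, 62 x 92 x 25 mm; leave alone
- screwdriver: screwdriver lying on the counter; leave alone
- tape: roll of white tape lying flat, 68 mm across, 20 mm high; leave alone
Mind the look-alikes: they are no part of the job. Of the things like the cover, leave any that is green; of the rest the smaller one is meant.

How it is judged:
On the way, in this order (a step that is already met when the one before it is completed fails the run):
1. the wing lines up with the ticks and nothing of the gripper touches it, the cover not yet at the unit (value of joint wing between -0.15 and 0.15 rad and contact force between the fingers and wing below 0.3 N and horizontal distance between cover_slot and stud_axis above 0.05 m), for 0.2 s.
2. the cover lies on the seal, square, with the wing through its slot (horizontal distance between cover_slot and stud_axis below 0.009 m and z of cover in the frame of frame_mid below 0.0065 m and angle between the y axis of cover and the y axis of unit, either way round below 0.12 rad), for 0.1 s.
At the end, for the whole second after the job is handed in: Fingers still on the cover (over 3 N), seal pressed over 3.5 of its 5 mm, cover still and less than 2 mm above the frame, level within 0.03 rad, square to the unit within 0.12 rad, slot centred on the stud within 9 mm, wing within 0.3 rad of the ticks (value of joint seal above 0.0035 m and z of cover in the frame of frame_mid below 0.002 m and horizontal distance between cover_slot and stud_axis below 0.009 m and angle between the y axis of cover and the y axis of unit, either way round below 0.12 rad and angle between cover's own z axis and vertical below 0.03 rad and value of joint wing between -0.3 and 0.3 rad and contact force between the fingers and cover above 3 N and linear speed of cover below 0.02 m/s); the arm keeps its last pose, push and grip.
It fails at once if a bystander was moved more than 20 mm (distance of any of tube_rack, saline, jar_a, jar_b, old_filter, screwdriver, tape from where it was at the start of the episode above 0.02 m).
It also fails if it takes over 58 s, if anything falls off the work surface, if the arm or the gripper's body presses on something with over 40 N, if the wrist force passes 120 N, or if a joint passes its speed limit or range.

ROBOT

A 6-joint arm with a two-finger parallel gripper is mounted at the origin on the work surface. World frame = base frame: x ahead of the robot, y to its left, z up, the work surface at z = 0. Lengths are in m, angles in rad, forces in N, time in s.
With the tool pointing down it reaches from about 0.35 to 0.975 m from the base axis. Payload 4.9 kg.
Tool frame: the origin (TCP) lies at the very end of the fingers, on their centre line; the grasp point (between the pads) lies 19 mm behind it; z points along the fingers, y is the direction in which the jaws open and shut (so a half turn about z gives the same grasp; the last joint's range is limited). The gripper opens to 85 mm and grips with 20 to 120 N. Pads are 22 mm wide; open, the fingers measure 114 mm over their backs; the gripper's body (76 mm by 85 mm) begins 54 mm behind the grasp point. The pads swing forward as they close: fully open they stand 13 mm farther back than shut.
Start: joints at [-1.229, 0.053, 1.613, -0, 1.476, -0.119], TCP at [0.278, -0.56, 0.231] pointing down, gripper open.
Joint ranges: [-3.01, 3.01], [-1.01, 2.22], [0.06, 2.58], [-1.02, 4.17], [0.09, 2.62], [-3.14, 3.14]. Speed limits (rad/s): [2.57, 2.57, 3.14, 3.14, 3.14, 3.14].

INTERFACE

Orientations are given as a unit quaternion [w, x, y, z].
In Python, from plant import monitor, eyes, manip gives the robot as it stands.
- The arm moves only by the tool step_arm, never from a script. Its argument "motion" is a list of rows, each a list of 7 numbers: the shift along the world's x, y, z scaled (see below), then the turn, a rotation vector about the world's x, y, z scaled (see below), then the closure in counts, from 0 (fully open) to 255 (shut). In form: [[x, y, z, ax, ay, az, grip], ...]. A call has 1 to 10 rows; each row is the pose to reach, as a shift and turn from the pose commanded when the call began; what a row does not reach only later rows make up. The controller multiplies each number of a shift by 0.5 m and each number of a turn by 1.5 rad. A row lasts 1/10 s, in which the tool goes at most 50 mm and 8.59 degrees, less where a joint would pass 70% of its speed; a pose out of reach is approached as far as the arm can. A call with a number of a shift or a turn outside -1 to 1 is refused whole. A call with a gripper value outside its range is refused whole. The fingers move at their own pace and stop on an object; the grip force is fixed at half the most. Time passes only in rows, so rows that repeat a pose let the fingers close. It gives the time, the measured TCP pose, the force and the opening at its end, in the units of the state.
- monitor.state(): the state, without advancing time (a new reading comes with each control period).
- eyes.grab_frame(name): name is "scene" or "side" or "wrist"; returns a dict with "pixels" (480x640x3 uint8, red, green, blue), "mtx" (3x3 intrinsics, pixels), "rvec" (rotation vector, rad) and "tvec" (3), from world to camera coordinates, as OpenCV has them; the wrist camera has in their place "hand_eye" (4x4, takes a point from camera to tool coordinates, whose origin is the TCP and whose axes are the flange's). Camera axes: x right, y down, z forward; pixel columns grow to the right and rows downward; lengths in m; the calibration is good to about 2 mm. A picture is of the moment at which its call begins: read the wrist's pose just before it. There is no depth.
- manip.job_done(): hands the job in, once; it reports no verdict.
Trained networks look in the newest picture that a camera, given by its name, has taken for a name from the list of things; names that differ only in an ending like _2 or _b are one class to them, and where a whole thing is asked for, a point or a joint stands for the part that bears it (a point fixed in the world has none). Each returns a list of dicts, best first, with "p" (0 to 1); they miss things now and then, are a little off and sometimes report something else, mostly with a low value. They report only what shows in the picture. A call takes as long as a camera call. They do not tell look-alikes from the thing itself.
- eyes.look_for(name, camera): "box" ([centre column, centre row, width, height] in pixels, round what is visible of it).
- eyes.pinpoint(name, camera): "uv" ([column, row] in pixels: a listed point, or the origin of a listed thing).
The state is a dict: "time": time; "joint_pos": joint angles; "joint_vel": joint speeds; "joint_efforts": joint torques, N m; "tool_pos": TCP position; "tool_rot": TCP orientation; "contact_force": force on the tool from outside, world axes, zero at the start; "ft_torque": the same for the moment, N m; "gripper_width": opening from 0.0 (shut) to 1.0 (fully open).
Only numpy, scipy, OpenCV 4.12 (cv2) and the standard library are available. Lean on these libraries where they do the work, as an engineer would, in place of code of your own. Each camera call takes 0.05 s, during which the arm holds its last target.

## Working session

There is one attempt and no reset: what is moved stays moved. The work goes in short steps, Python scripts to look and compute and a tool call to move; the robot and the scene stay as the last step left them, time stands still between calls to the robot, and variables do not carry over. Pictures are saved under pics/ and viewed, and the job is handed in when it is done.

Besides the shell and the picture viewer there is one more tool, called after "Request:" as name(argument=value, ...), one argument or row to a line, values as JSON. step_arm: Moves the arm, as the interface text tells. Its arguments: {"type":"object","properties":{"motion":{"type":"array","items":{"type":"array","items":{"type":"number"}}}},"required":["motion"]}

```bash
mkdir -p pics; ls
cat > h.py <<'E'
import numpy as np,cv2
from scipy.spatial.transform import Rotation as R
from plant import monitor,eyes,manip
def cam(name,fn=None):
    s=monitor.state(); f=eyes.grab_frame(name)
    K=np.array(f['mtx'],float)
    if 'hand_eye' in f:
        q=s['tool_rot'];T=np.eye(4);T[:3,:3]=R.from_quat([q[1],q[2],q[3],q[0]]).as_matrix();T[:3,3]=s['tool_pos']
        M=T@np.array(f['hand_eye'])
    else:
        r=cv2.Rodrigues(np.array(f['rvec'],float))[0];t=np.array(f['tvec'],float).ravel()
        M=np.eye(4);M[:3,:3]=r.T;M[:3,3]=-r.T@t
    if fn: cv2.imwrite('pics/'+fn,f['pixels'][:,:,::-1])
    return f['pixels'],K,M
def onz(K,M,uv,z):
    d=M[:3,:3]@np.linalg.inv(K)@np.array([uv[0],uv[1],1.]);o=M[:3,3]
    return o+d*(z-o[2])/d[2]
def proj(K,M,p):
    c=M[:3,:3].T@(np.array(p)-M[:3,3]);u=K@c;return u[:2]/u[2]
def tri(obs):
    A=np.zeros((3,3));b=np.zeros(3)
    for K,M,uv in obs:
        d=M[:3,:3]@np.linalg.inv(K)@np.array([uv[0],uv[1],1.]);d/=np.linalg.norm(d);P=np.eye(3)-np.outer(d,d);A+=P;b+=P@M[:3,3]
    return np.linalg.solve(A,b)
E
python3 - <<'E'
from h import *
np.set_printoptions(precision=3,suppress=True)
for c in ['scene','side']:
    p,K,M=cam(c,c+'1.png'); print(c,K.tolist(),M)
    for n,z in [('unit',0),('stud_axis',.124),('wing_grip',.124),('frame_mid',.1),('cover_grip',.027),('cover_slot',.003),('cover',0)]:
        print(n,[(np.round(d['uv']),round(d['p'],2),onz(K,M,d['uv'],z)) for d in eyes.pinpoint(n,c)[:4]])
E
```

```text
pics
scene [[509.9283596313506, 0.0, 319.6073392448399], [0.0, 509.9283596313506, 240.46220765888987], [0.0, 0.0, 1.0]] [[-0.776  0.505 -0.379  0.998]
 [ 0.631  0.629 -0.454  0.586]
 [ 0.009 -0.591 -0.806  1.138]
 [ 0.     0.     0.     1.   ]]
unit [(array([371., 324.]), 0.92, array([0.527, 0.223, 0.   ]))]
stud_axis []
wing_grip [(array([391., 321.]), 0.49, array([0.538, 0.285, 0.124]))]
frame_mid [(array([377., 305.]), 0.65, array([0.525, 0.228, 0.1  ]))]
cover_grip [(array([466., 263.]), 0.93, array([0.224, 0.258, 0.027])), (array([290., 208.]), 0.75, array([ 0.468, -0.182,  0.027])), (array([311., 140.]), 0.66, array([ 0.249, -0.361,  0.027])), (array([392., 318.]), 0.64, array([0.486, 0.252, 0.027]))]
cover_slot [(array([298., 228.]), 0.92, array([ 0.485, -0.124,  0.003])), (array([288., 149.]), 0.79, array([ 0.315, -0.396,  0.003])), (array([444., 258.]), 0.72, array([0.241, 0.202, 0.003])), (array([187., 230.]), 0.53, array([ 0.731, -0.314,  0.003]))]
cover [(array([290., 213.]), 0.86, array([ 0.47 , -0.184,  0.   ])), (array([312., 149.]), 0.83, array([ 0.255, -0.351,  0.   
[... 279 characters left out ...]
   0.     0.     1.   ]]
unit [(array([279., 216.]), 0.81, array([0.545, 0.236, 0.   ]))]
stud_axis [(array([264., 177.]), 0.71, array([0.531, 0.284, 0.124]))]
wing_grip []
frame_mid [(array([273., 193.]), 0.61, array([0.522, 0.225, 0.1  ]))]
cover_grip [(array([325., 377.]), 0.8, array([ 0.267, -0.35 ,  0.027])), (array([349., 290.]), 0.78, array([ 0.478, -0.176,  0.027])), (array([178., 240.]), 0.63, array([0.229, 0.279, 0.027]))]
cover_slot [(array([337., 286.]), 0.77, array([ 0.483, -0.125,  0.003])), (array([358., 387.]), 0.58, array([ 0.319, -0.395,  0.003]))]
cover [(array([183., 250.]), 0.72, array([0.233, 0.262, 0.   ])), (array([347., 293.]), 0.68, array([ 0.488, -0.16 ,  0.   ]))]
```

View pics/scene1.png

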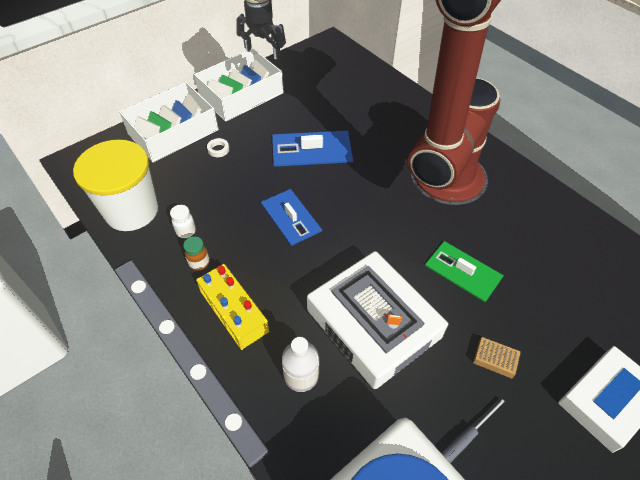

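View pics/side1.png

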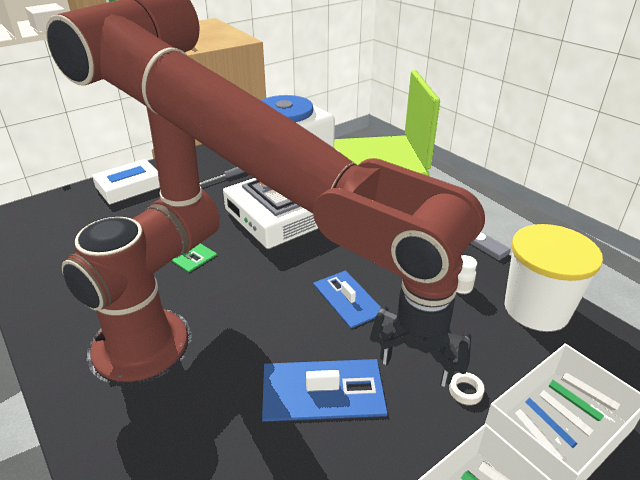

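The first pictures show three covers. The green one is at (464,270). The large blue one is at (312,148). The small blue one is at (290,215), and that is the one meant. The wing is at (393,321) on the unit. Next I'll look at the cover from above.

Request:
step_arm(
  motion=[
    [0.36,0.72,0.3,0,0,0,0],
    [0.36,0.72,0.3,0,0,0,0],
    [0.36,0.72,0.3,0,0,0,0],
    [0.36,0.72,0.3,0,0,0,0],
    [0.36,0.72,0.3,0,0,0,0],
    [0.36,0.72,0.3,0,0,0,0],
    [0.36,0.72,0.3,0,0,0,0],
    [0.36,0.72,0.3,0,0,0,0],
    [0.36,0.72,0.3,0,0,0,0],
    [0.36,0.72,0.3,0,0,0,0],
  ],
)

```text
time: 1.8
tool_pos: [0.4595, -0.1974, 0.384]
tool_rot: [0.001, 0.973, 0.231, 0.002]
contact_force: [0.1, -0.9, -0.2]
gripper_width: 1.0
```

Run:
```python
from h import *
np.set_printoptions(precision=3,suppress=True)
p,K,M=cam('wrist','w1.png'); s=monitor.state();q=s['tool_rot']
print(s['tool_pos'],R.from_quat([q[1],q[2],q[3],q[0]]).as_matrix(),s['joint_pos'],K.tolist(),M)
for n,z in [('cover_grip',.027),('cover_slot',.003),('cover',0)]:
        print(n,[(np.round(d['uv']),round(d['p'],2),onz(K,M,d['uv'],z)) for d in eyes.pinpoint(n,'wrist')[:4]])
```

```text
[ 0.459 -0.199  0.383] [[ 0.894  0.447  0.002]
 [ 0.447 -0.894 -0.002]
 [ 0.001  0.002 -1.   ]] [-0.558 -0.294  1.683 -0.     1.75   0.549] [[363.34697828237927, 0.0, 322.42214085689926], [0.0, 363.34697828237927, 238.24806859315706], [0.0, 0.0, 1.0]] [[ 0.45  -0.856 -0.255  0.526]
 [-0.893 -0.43  -0.134 -0.164]
 [ 0.005  0.288 -0.958  0.527]
 [ 0.     0.     0.     1.   ]]
cover_grip [(array([314., 164.]), 0.79, array([ 0.481, -0.176,  0.027])), (array([350., 346.]), 0.77, array([ 0.254, -0.352,  0.027])), (array([280., 142.]), 0.43, array([ 0.487, -0.122,  0.027]))]
cover_slot [(array([  1., 194.]), 0.91, array([0.238, 0.209, 0.003])), (array([395., 319.]), 0.73, array([ 0.317, -0.403,  0.003])), (array([280., 142.]), 0.62, array([ 0.485, -0.121,  0.003]))]
cover [(array([349., 337.]), 0.66, array([ 0.253, -0.353,  0.   ])), (array([310., 166.]), 0.64, array([ 0.474, -0.172,  0.   ]))]
```

View pics/w1.png

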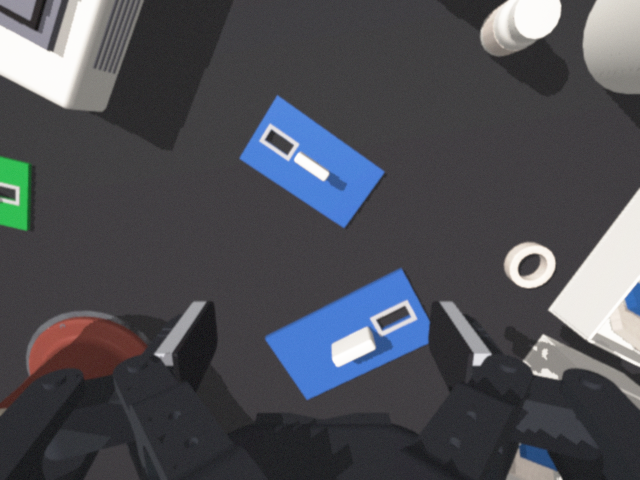

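The small blue cover is centred near (312,163), with its slot at (280,142). I'll fit its outline, then move over the unit.

```bash
cat >> h.py <<'E'
def fitcover(p,K,M,near,z=.006):
    hsv=cv2.cvtColor(p,cv2.COLOR_RGB2HSV)
    m=cv2.inRange(hsv,(100,120,60),(125,255,255))
    cs,_=cv2.findContours(m,cv2.RETR_EXTERNAL,cv2.CHAIN_APPROX_NONE)
    for c in cs:
        if cv2.contourArea(c)<800: continue
        w=np.array([onz(K,M,x,z)[:2] for x in cv2.convexHull(c)[:,0,:]])
        (cx,cy),(a,b),an=cv2.minAreaRect((w*1000).astype(np.float32))
        if np.hypot(cx/1000-near[0],cy/1000-near[1])<.06: print('rect',cx,cy,a,b,an)
E
python3 - <<'E'
from h import *
for c in ['wrist','scene','side']:
    p,K,M=cam(c); fitcover(p,K,M,(.475,-.177))
E
```

```text
rect 477.3753356933594 -174.68545532226562 181.80987548828125 101.42142486572266 82.44927215576172
rect 475.675048828125 -171.7926025390625 185.46339416503906 102.16577911376953 82.3671875
rect 474.2983703613281 -176.8294219970703 184.67117309570312 102.8871078491211 82.08069610595703
```

Request:
step_arm(
  motion=[
    [0.04,0.74,0,0,0,0,0],
    [0.04,0.74,0,0,0,0,0],
    [0.04,0.74,0,0,0,0,0],
    [0.04,0.74,0,0,0,0,0],
    [0.04,0.74,0,0,0,0,0],
    [0.04,0.74,0,0,0,0,0],
    [0.04,0.74,0,0,0,0,0],
    [0.04,0.74,0,0,0,0,0],
    [0.04,0.74,0,0,0,0,0],
    [0.04,0.74,0,0,0,0,0],
  ],
)

```text
time: 3.15
tool_pos: [0.478, 0.1695, 0.3808]
tool_rot: [0.0, 0.974, 0.228, -0.001]
contact_force: [0.7, -0.1, -0.0]
gripper_width: 0.999
```

Run:
```python
from h import *
np.set_printoptions(precision=3,suppress=True)
for c in ['wrist','scene','side']:
    p,K,M=cam(c,'u_'+c+'.png')
    if c=='wrist': print(monitor.state()['tool_pos'])
    for n,z in [('stud_axis',.124),('wing_grip',.124),('frame_mid',.1),('unit',0)]:
        print(c,n,[(np.round(d['uv']),round(d['p'],2),onz(K,M,d['uv'],z)) for d in eyes.pinpoint(n,c)[:4]])
```

```text
[0.478 0.169 0.381]
wrist stud_axis [(array([556.,  46.]), 0.74, array([0.718, 0.03 , 0.124])), (array([248., 107.]), 0.56, array([0.53 , 0.28 , 0.124]))]
wrist wing_grip [(array([247., 102.]), 0.62, array([0.534, 0.283, 0.124]))]
wrist frame_mid [(array([294., 129.]), 0.94, array([0.53, 0.23, 0.1 ]))]
wrist unit [(array([299., 128.]), 0.68, array([0.531, 0.23 , 0.   ]))]
scene stud_axis []
scene wing_grip [(array([394., 318.]), 0.7, array([0.528, 0.284, 0.124]))]
scene frame_mid [(array([379., 304.]), 0.92, array([0.519, 0.23 , 0.1  ]))]
scene unit [(array([373., 325.]), 0.9, array([0.524, 0.228, 0.   ]))]
side stud_axis [(array([265., 173.]), 0.8, array([0.543, 0.303, 0.124])), (array([347., 295.]), 0.51, array([ 0.393, -0.266,  0.124])), (array([267., 178.]), 0.41, array([0.533, 0.275, 0.124]))]
side wing_grip [(array([267., 175.]), 0.68, array([0.544, 0.29 , 0.124]))]
side frame_mid [(array([274., 194.]), 0.56, array([0.521, 0.217, 0.1  ]))]
side unit [(array([279., 217.]), 0.93, array([ 0.544,  0.232, -0.   ])), (array([350., 289.]), 0.27, array([ 0.503, -0.154,  0.   ]))]
```

View pics/u_wrist.png

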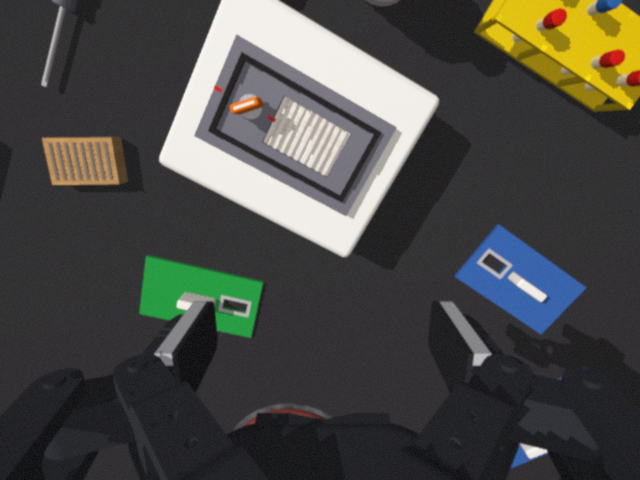

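The wing is at (246,104), about 45° off the tick line. The red ticks are at (217,89) and (271,118). I'll measure the frame and wing more precisely.

Run:
```python
from h import *
np.set_printoptions(precision=4,suppress=True)
p,K,M=cam('wrist')
hsv=cv2.cvtColor(p,cv2.COLOR_RGB2HSV)
# white top -> grey frame outer: fill hole of white
w=cv2.inRange(hsv,(0,0,190),(180,40,255)); w=w
cs,h=cv2.findContours(w,cv2.RETR_CCOMP,cv2.CHAIN_APPROX_NONE)
for i,c in enumerate(cs):
    a=cv2.contourArea(c)
    if a<3000 : continue
    z=.1 if h[0][i][3]>=0 else .09
    W=np.array([onz(K,M,x,z)[:2] for x in cv2.convexHull(c)[:,0,:]])*1000
    print('hole' if h[0][i][3]>=0 else 'outer',a,cv2.minAreaRect(W.astype(np.float32)))
o=cv2.inRange(hsv,(4,150,120),(18,255,255)); red=cv2.inRange(hsv,(0,150,80),(3,255,255))|cv2.inRange(hsv,(174,150,80),(180,255,255))
for nm,m,z in [('or',o,.134),('red',red,.1)]:
    n,l,st,ce=cv2.connectedComponentsWithStats(m)
    for i in range(1,n):
        if st[i][4]>4: print(nm,st[i],ce[i],onz(K,M,ce[i],z)[:2])
print([onz(K,M,c,.1)[:2] for c in [(236,37),(398,130),(349,214),(196,135)]])
cv2.imwrite('pics/crop.png',cv2.resize(p[20:240,160:420,::-1],None,fx=3,fy=2.7))
```

```text
outer 42422.0 ((528.9248046875, 229.10739135742188), (252.3971405029297, 214.2742462158203), 88.15646362304688)
hole 19816.5 ((528.0929565429688, 223.80496215820312), (207.26470947265625, 117.58151245117188), 88.14884185791016)
or [544   9  24  19  73] [557.8082  15.8493] [0.7355 0.0487]
or [601  50  25  17  75] [615.92  56.24] [ 0.7326 -0.0233]
or [627  71  13   8  22] [632.6818  73.2273] [ 0.728  -0.0481]
or [231  98  29  16 170] [245.3176 105.6588] [0.53   0.2822]
red [544  11  22  17 261] [554.7318  19.1916] [0.7482 0.0362]
red [600  52  24  15 261] [611.8238  59.0192] [ 0.7449 -0.0409]
red [627  72  13  14 137] [633.8759  79.1533] [ 0.7399 -0.0751]
red [216  87   7   5  23] [218.7391  89.1739] [0.5313 0.3214]
red [269 116   6   6  19] [271.5789 118.4211] [0.5293 0.2579]
[array([0.5865, 0.3241]), array([0.5811, 0.1262]), array([0.4714, 0.1306]), array([0.4754, 0.3265])]
```

View pics/crop.png

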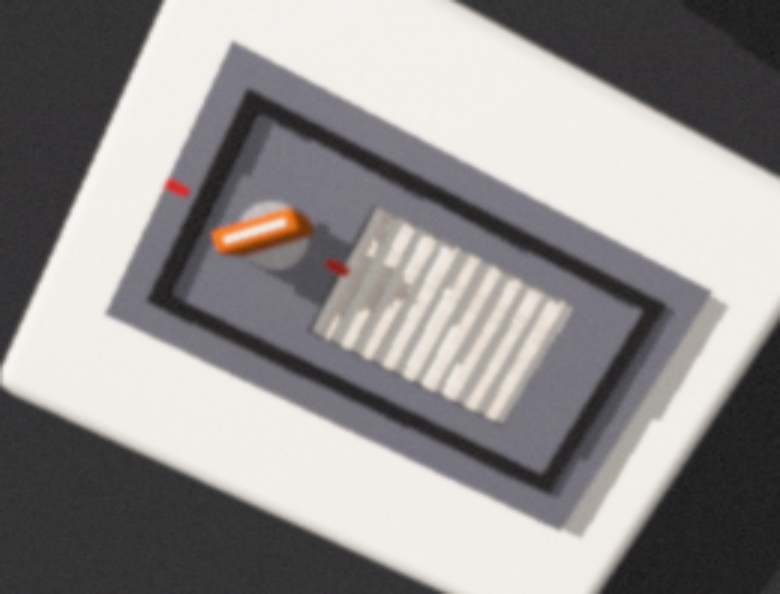

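Run:
```python
from h import *
np.set_printoptions(precision=4,suppress=True)
p,K,M=cam('wrist')
a=onz(K,M,(234,108.9),.134);b=onz(K,M,(256.7,100.7),.134);d=b-a
print(a,b,np.degrees(np.arctan2(d[1],d[0])),np.linalg.norm(d))
hsv=cv2.cvtColor(p,cv2.COLOR_RGB2HSV)
m=cv2.inRange(hsv,(4,110,120),(22,255,255))[80:125,220:270]
ys,xs=np.nonzero(m);W=np.array([onz(K,M,(x+220,y+80),.134)[:2] for x,y in zip(xs,ys)])
print(cv2.minAreaRect((W*1000).astype(np.float32)))
s=monitor.state();q=s['tool_rot'];print(s['tool_pos'],R.from_quat([q[1],q[2],q[3],q[0]]).as_matrix()[:,1],s['joint_pos'])
```

```text
[0.5221 0.2913 0.134 ] [0.5395 0.2738 0.134 ] -45.138750762307446 0.024638241292328354
((530.2113647460938, 282.64312744140625), (9.467889785766602, 30.951372146606445), 42.112972259521484)
[0.4779 0.1703 0.3813] [ 0.4448 -0.8956  0.    ] [ 0.1955 -0.274   1.6692 -0.      1.7464  1.3053]
```

Request:
step_arm(
  motion=[
    [0.104,0.224,-0.2,0,0,0.1,0],
    [0.104,0.224,-0.2,0,0,0.2,0],
    [0.104,0.224,-0.2,0,0,0.3,0],
    [0.104,0.224,-0.2,0,0,0.4,0],
    [0.104,0.224,-0.2,0,0,0.5,0],
    [0.104,0.224,-0.2,0,0,0.6,0],
    [0.104,0.224,-0.2,0,0,0.7,0],
    [0.104,0.224,-0.2,0,0,0.8,0],
    [0.104,0.224,-0.2,0,0,0.9,0],
    [0.104,0.224,-0.2,0,0,1.0,0],
  ],
)

```text
time: 5.0
tool_pos: [0.5299, 0.2823, 0.2812]
tool_rot: [-0.0, 0.554, 0.832, -0.0]
contact_force: [-0.1, -0.3, -0.4]
gripper_width: 0.998
```

Request:
step_arm(
  motion=[
    [0,0,0,0,0,0.1,0],
    [0,0,0,0,0,0.2,0],
    [0,0,0,0,0,0.246,0],
    [0,0,0,0,0,0.246,0],
    [0,0,0,0,0,0.246,0],
  ],
)

```text
time: 5.5
tool_pos: [0.5299, 0.2823, 0.2813]
tool_rot: [-0.0, 0.395, 0.918, -0.0]
contact_force: [0.8, -0.0, 0.2]
gripper_width: 1.0
```

Run:
```python
from h import *
np.set_printoptions(precision=4,suppress=True)
p,K,M=cam('wrist','w3.png')
s=monitor.state();q=s['tool_rot'];m=R.from_quat([q[1],q[2],q[3],q[0]]).as_matrix();print(s['tool_pos'],m[:,1],np.degrees(np.arctan2(m[1,1],m[0,1])),m[:,2],s['joint_pos'])
print([(np.round(d['uv']),d['p'],onz(K,M,d['uv'],.124)) for d in eyes.pinpoint('wing_grip','wrist')[:3]])
```

```text
[0.5299 0.2823 0.2813] [ 0.7264  0.6873 -0.    ] 43.41675935372203 [-0. -0. -1.] [ 0.3655 -0.0301  1.6136 -0.      1.5582 -0.3922]
[(array([324., 216.]), 0.65, array([0.5299, 0.2851, 0.124 ]))]
```

View pics/w3.png

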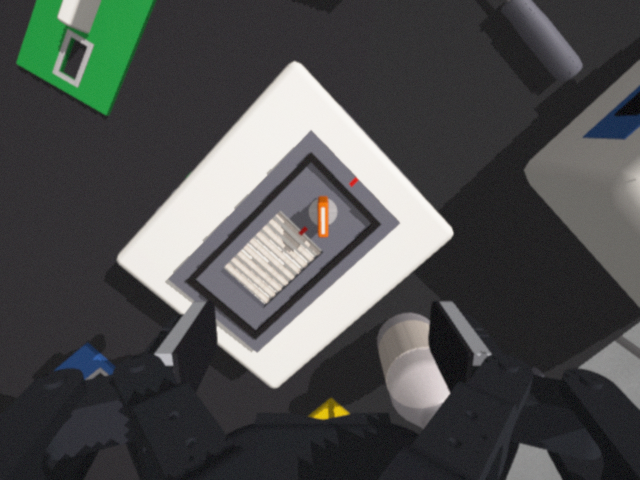

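The wing shows vertical in the picture at (323,217), so the jaws are lined up with it. The saline bottle is at (405,360). I'll check the wing angle and the bottle's clearance.

```bash
cat >> h.py <<'E'
def wing(p,K,M,box,z=.134):
    hsv=cv2.cvtColor(p,cv2.COLOR_RGB2HSV)
    x0,x1,y0,y1=box
    m=cv2.inRange(hsv,(4,110,120),(22,255,255))[y0:y1,x0:x1]
    ys,xs=np.nonzero(m);W=np.array([onz(K,M,(x+x0,y+y0),z)[:2] for x,y in zip(xs,ys)])
    print('wing',cv2.minAreaRect((W*1000).astype(np.float32)))
    red=cv2.inRange(hsv,(0,120,80),(3,255,255))|cv2.inRange(hsv,(172,120,80),(180,255,255))
    n,l,st,ce=cv2.connectedComponentsWithStats(red)
    for i in range(1,n):
        if st[i][4]>4: print('red',st[i],onz(K,M,ce[i],.1)[:2])
    w=cv2.inRange(hsv,(0,0,190),(180,40,255))
    cs,h=cv2.findContours(w,cv2.RETR_EXTERNAL,cv2.CHAIN_APPROX_NONE)
    c=max(cs,key=cv2.contourArea)
    W=np.array([onz(K,M,x,.09)[:2] for x in cv2.convexHull(c)[:,0,:]])*1000
    print('unit',cv2.minAreaRect(W.astype(np.float32)))
E
python3 - <<'E'
from h import *
p,K,M=cam('wrist')
wing(p,K,M,(300,350,185,250))
p,K,M=cam('scene')
print([(d['uv'],onz(K,M,d['uv'],0)) for d in eyes.pinpoint('saline','scene')])
E
```

```text
wing ((528.2974243164062, 285.4347839355469), (8.576275825500488, 34.63990020751953), 45.312049865722656)
red [349 177   9  10  48] [0.53164819 0.32148371]
red [299 227   9   8  39] [0.5295166  0.25766931]
unit ((527.8154296875, 230.81788635253906), (254.07212829589844, 213.74667358398438), 88.16532135009766)
[([303.2, 376.9], array([0.74026577, 0.22449093, 0.        ])), ([187.9, 232.6], array([ 0.73319443, -0.30646015,  0.        ])), ([393.6, 320.8], array([4.76682497e-01, 2.51802199e-01, 2.22044605e-16])), ([221.1, 150.7], array([ 0.48459693, -0.5243241 ,  0.        ]))]
```

Request:
step_arm(
  motion=[
    [0,0,-0.1,0,0,0.01,0],
    [0,0,-0.2,0,0,0.01,0],
    [0,0,-0.3,0,0,0.01,0],
    [0,0,-0.342,0,0,0.01,0],
    [0,0,-0.342,0,0,0.01,0],
    [0,0,-0.342,0,0,0.01,255],
    [0,0,-0.342,0,0,0.01,255],
    [0,0,-0.342,0,0,0.01,255],
    [0,0,-0.342,0,0,0.01,255],
    [0,0,-0.342,0,0,0.01,255],
  ],
)

```text
time: 6.75
tool_pos: [0.5305, 0.2824, 0.1114]
tool_rot: [0.001, 0.388, 0.922, 0.001]
contact_force: [-0.8, 0.2, 0.1]
gripper_width: 0.143
```

Request:
step_arm(
  motion=[
    [0,0,0,0,0,0,255],
    [0,0,0,0,0,0,255],
    [0,0,0,0,0,0,255],
  ],
)

```text
time: 7.05
tool_pos: [0.5302, 0.2822, 0.1115]
tool_rot: [0.0, 0.388, 0.922, 0.0]
contact_force: [-2.1, -0.8, 5.5]
gripper_width: 0.088
```

Run:
```python
from h import *
s=monitor.state();print(s)
cam('wrist','w4.png')
```

```text
{'time': 7.05, 'joint_pos': array([ 3.65363849e-01,  9.72355278e-02,  1.77312383e+00, -2.83014003e-04,
        1.27062323e+00, -4.08497055e-01]), 'joint_vel': array([-0.00322905,  0.00205025,  0.00011186,  0.00077607, -0.00051316,
       -0.00052458]), 'joint_efforts': array([  0.20700166, -35.57286859, -32.65725017,   0.15572049,
        -0.74273234,  -0.03830738]), 'tool_pos': array([0.53023581, 0.2821988 , 0.11146469]), 'tool_rot': array([3.13802324e-04, 3.87968007e-01, 9.21672780e-01, 1.13353319e-04]), 'contact_force': array([-2.09698396, -0.81234311,  5.49107421]), 'ft_torque': array([-0.25670504,  0.37827487, -0.01780577]), 'gripper_width': 0.08771693450768459}
```

View pics/w4.png

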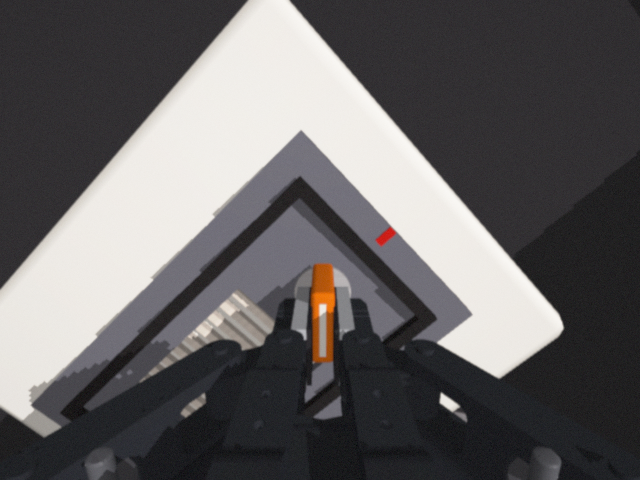

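The jaws hold the wing at (322,315). I'll turn it by −46.2°.

Request:
step_arm(
  motion=[
    [0,0,0,0,0,-0.09,255],
    [0,0,0,0,0,-0.18,255],
    [0,0,0,0,0,-0.27,255],
    [0,0,0,0,0,-0.36,255],
    [0,0,0,0,0,-0.45,255],
    [0,0,0,0,0,-0.537,255],
    [0,0,0,0,0,-0.537,255],
    [0,0,0,0,0,-0.537,255],
  ],
)

```text
time: 7.9
tool_pos: [0.529, 0.2817, 0.1114]
tool_rot: [-0.0, 0.718, 0.696, -0.001]
contact_force: [-7.0, -3.9, 9.8]
gripper_width: 0.093
```

Run:
```python
from h import *
s=monitor.state();q=s['tool_rot'];m=R.from_quat([q[1],q[2],q[3],q[0]]).as_matrix();print(np.degrees(np.arctan2(m[1,1],m[0,1])),s['joint_pos'],s['ft_torque'])
cam('wrist','w5.png')
```

```text
-1.8029051947374646 [ 3.65478083e-01  9.66802161e-02  1.77377071e+00 -4.97645142e-04
  1.27419413e+00  3.97088759e-01] [-0.61758045  1.11023359 -0.03690365]
```

View pics/w5.png

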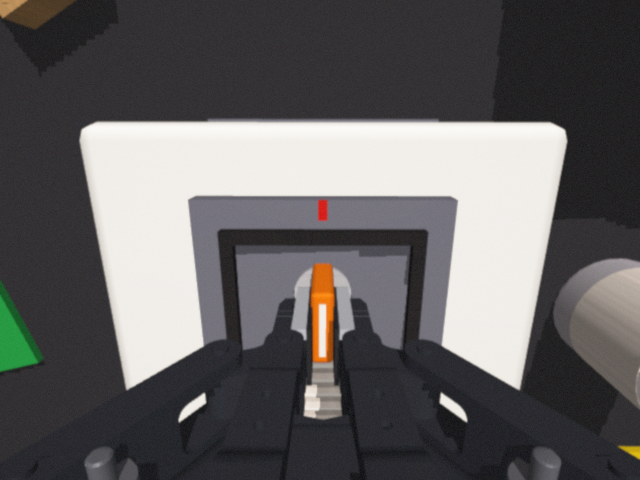

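The wing now lines up with the red tick at (322,210). I'll open the jaws, rise, and look again.

Request:
step_arm(
  motion=[
    [0,0,0,0,0,0,0],
    [0,0,0,0,0,0,0],
    [0,0,0,0,0,0,0],
    [0,0,0,0,0,0,0],
    [0,0,0.1,0,0,0,0],
    [0,0,0.2,0,0,0,0],
    [0,0,0.3,0,0,0,0],
    [0,0,0.4,0,0,0,0],
    [0,0,0.4,0,0,0,0],
    [0,0,0.4,0,0,0,0],
  ],
)

```text
time: 8.95
tool_pos: [0.5307, 0.2826, 0.3126]
tool_rot: [0.001, 0.718, 0.696, 0.002]
contact_force: [-0.1, -0.3, -1.0]
gripper_width: 1.003
```

Run:
```python
from h import *
p,K,M=cam('wrist','w6.png');print(monitor.state()['tool_pos'])
wing(p,K,M,(295,350,150,300))
```

```text
[0.52987563 0.2822037  0.31004238]
wing ((530.1973266601562, 285.66241455078125), (35.04678726196289, 8.242618560791016), 88.20542907714844)
red [318 162   4   9  36] [0.53129248 0.32173396]
red [318 229   4   6  21] [0.52919862 0.25602152]
red [  0 341  13  16  55] [0.17232996 0.13066614]
red [  9 349  12  15  49] [0.1806529  0.11876628]
red [  0 354   7   8  21] [0.16583957 0.12015648]
red [  0 358   9  10  18] [0.16534252 0.1132693 ]
red [ 20 360   5   5  10] [0.18663822 0.11206683]
red [  0 362  35  30 373] [0.17391406 0.09391222]
red [ 22 385   6   6  14] [0.18039386 0.07941809]
red [  3 390  19  14  68] [0.16286344 0.06854449]
unit ((528.6720581054688, 230.8075714111328), (254.16244506835938, 214.3958740234375), 88.16678619384766)
```

View pics/w6.png

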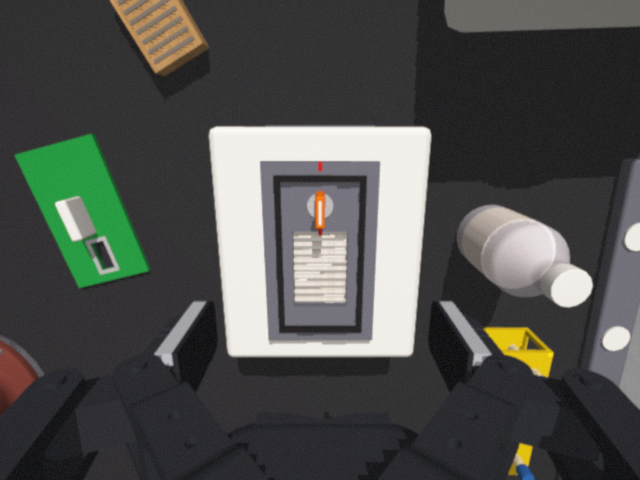

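The wing is on the ticks: 88.2° against the unit's 88.17°. Now the cover.

Request:
step_arm(
  motion=[
    [-0.108,-0.914,0,0,0,-0.067,0],
    [-0.108,-0.914,0,0,0,-0.067,0],
    [-0.108,-0.914,0,0,0,-0.067,0],
    [-0.108,-0.914,0,0,0,-0.067,0],
    [-0.108,-0.914,0,0,0,-0.067,0],
    [-0.108,-0.914,0,0,0,-0.067,0],
    [-0.108,-0.914,0,0,0,-0.067,0],
    [-0.108,-0.914,0,0,0,-0.067,0],
    [-0.108,-0.914,0,0,0,-0.067,0],
    [-0.108,-0.914,0,0,0,-0.067,0],
  ],
)

```text
time: 10.0
tool_pos: [0.4741, -0.1784, 0.3072]
tool_rot: [-0.002, 0.754, 0.657, -0.001]
contact_force: [-0.7, 1.2, -0.2]
gripper_width: 1.003
```

Request:
step_arm(
  motion=[
    [0,0,-0.1,0,0,0,0],
    [0,0,-0.2,0,0,0,0],
    [0,0,-0.2,0,0,0,0],
    [0,0,-0.2,0,0,0,0],
  ],
)

```text
time: 10.4
tool_pos: [0.475, -0.1737, 0.2087]
tool_rot: [-0.002, 0.752, 0.659, -0.001]
contact_force: [0.9, -0.4, 1.7]
gripper_width: 1.001
```

Run:
```python
from h import *
np.set_printoptions(precision=4,suppress=True)
p,K,M=cam('wrist','w7.png')
s=monitor.state();q=s['tool_rot'];m=R.from_quat([q[1],q[2],q[3],q[0]]).as_matrix();print(s['tool_pos'],np.degrees(np.arctan2(m[1,1],m[0,1])),s['joint_pos'])
fitcover(p,K,M,(.475,-.177))
for n,z in [('cover_grip',.027),('cover_slot',.003)]:
        print(n,[(np.round(d['uv']),round(d['p'],2),onz(K,M,d['uv'],z)) for d in eyes.pinpoint(n,'wrist')[:2]])
for a in [(475.7,-174.5,-7.6)]:
    c=np.cos(np.radians(a[2]));sn=np.sin(np.radians(a[2]))
```

```text
[ 0.4766 -0.1746  0.2117] -7.517881282370357 [-0.4979 -0.2215  1.9036  0.0001  1.4585 -0.3667]
cover_grip [(array([328., 212.]), 0.81, array([ 0.4812, -0.1736,  0.027 ]))]
cover_slot [(array([216., 413.]), 0.95, array([ 0.3189, -0.4015,  0.003 ])), (array([326., 148.]), 0.91, array([ 0.4865, -0.1185,  0.003 ]))]
```

View pics/w7.png

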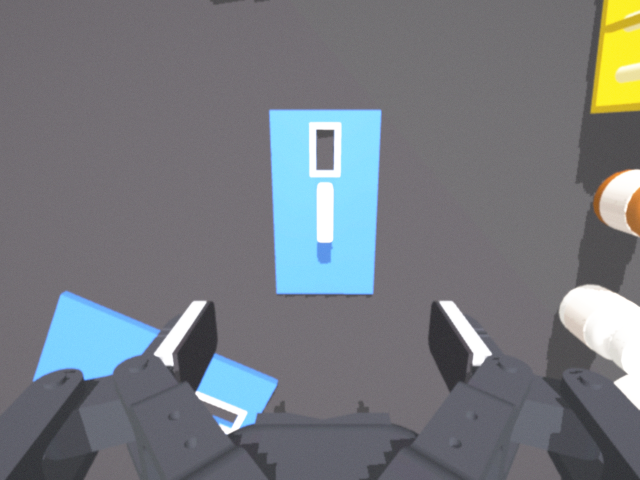

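The cover stands straight below at (325,200), with its slot at (325,149). I'll measure from its corners.

Run:
```python
from h import *
np.set_printoptions(precision=4,suppress=True)
p,K,M=cam('wrist')
print(monitor.state()['tool_pos'])
hsv=cv2.cvtColor(p,cv2.COLOR_RGB2HSV);print(hsv[250,300])
m=cv2.inRange(hsv,(98,100,60),(125,255,255));m[:,:255]=0;m[305:]=0
cs,_=cv2.findContours(m,cv2.RETR_EXTERNAL,cv2.CHAIN_APPROX_NONE);c=max(cs,key=cv2.contourArea)
W=np.array([onz(K,M,x,.006)[:2] for x in cv2.convexHull(c)[:,0,:]])*1000
print(cv2.minAreaRect(W.astype(np.float32)))
P=np.array([onz(K,M,x,.006) for x in [(270,110),(380,110),(373.5,292),(276.5,292)]]);print(P,P.mean(0))
# slot dark & rib
print('slot',onz(K,M,(325,149.5),.006),'rib',onz(K,M,(325,184),.038),onz(K,M,(325,241),.038))
```

```text
[ 0.4778 -0.1754  0.2141]
[102 134 255]
((477.51043701171875, -174.49603271484375), (182.02426147460938, 101.4175796508789), 82.49593353271484)
[[ 0.4446 -0.081   0.006 ]
 [ 0.5439 -0.094   0.006 ]
 [ 0.5218 -0.2745  0.006 ]
 [ 0.4201 -0.2609  0.006 ]] [ 0.4826 -0.1776  0.006 ]
slot [ 0.4897 -0.1222  0.006 ] rib [ 0.4858 -0.1495  0.038 ] [ 0.4791 -0.2015  0.038 ]
```

The arm was still settling after the move, so I'll wait briefly and measure again.

Request:
step_arm(
  motion=[
    [0,0,0,0,0,0,0],
    [0,0,0,0,0,0,0],
    [0,0,0,0,0,0,0],
    [0,0,0,0,0,0,0],
  ],
)

```text
time: 11.0
tool_pos: [0.476, -0.1748, 0.2106]
tool_rot: [0.0, 0.752, 0.659, 0.0]
contact_force: [-0.4, 0.4, 0.1]
gripper_width: 0.999
```

Run:
```python
from h import *
np.set_printoptions(precision=4,suppress=True)
for k in range(2):
    p,K,M=cam('wrist')
    print(monitor.state()['tool_pos'],monitor.state()['contact_force'])
    hsv=cv2.cvtColor(p,cv2.COLOR_RGB2HSV)
    m=cv2.inRange(hsv,(98,100,60),(125,255,255));m[:,:255]=0;m[305:]=0
    cs,h=cv2.findContours(m,cv2.RETR_CCOMP,cv2.CHAIN_APPROX_NONE);c=max(cs,key=cv2.contourArea)
    W=np.array([onz(K,M,x,.006)[:2] for x in cv2.convexHull(c)[:,0,:]])*1000
    print(cv2.minAreaRect(W.astype(np.float32)))
    for i,c in enumerate(cs):
        if h[0][i][3]>=0 and cv2.contourArea(c)>100:
            for z in (.006,.038):
                W=np.array([onz(K,M,x,z)[:2] for x in cv2.convexHull(c)[:,0,:]])*1000;print('hole',z,cv2.minAreaRect(W.astype(np.float32)))
```

```text
[ 0.4759 -0.1748  0.2104] [ 0.2578  0.867  -0.0883]
((477.4815979003906, -174.56195068359375), (181.5081787109375, 101.32891082763672), 82.50062561035156)
hole 0.006 ((477.00921630859375, -178.40411376953125), (61.84666442871094, 18.957183837890625), 82.47245788574219)
hole 0.038 ((477.92071533203125, -171.27696228027344), (56.147247314453125, 17.2101993560791), 82.472412109375)
hole 0.006 ((484.7821044921875, -119.43621826171875), (51.438758850097656, 32.38147735595703), 82.48513793945312)
hole 0.038 ((484.977294921875, -117.74323272705078), (46.69845962524414, 29.397363662719727), 82.48514556884766)
[ 0.4759 -0.1748  0.2103] [0.0134 0.978  1.1117]
((477.46514892578125, -174.4658203125), (181.38632202148438, 101.38143920898438), 82.486083984375)
hole 0.006 ((476.8692626953125, -178.2952880859375), (61.815216064453125, 18.948265075683594), 82.48216247558594)
hole 0.038 ((477.7890625, -171.1725311279297), (56.116050720214844, 17.201284408569336), 82.48216247558594)
hole 0.006 ((484.8215026855469, -119.38566589355469), (51.69630813598633, 32.17743682861328), 83.07130432128906)
hole 0.038 ((485.0081481933594, -117.69418334960938), (46.93006134033203, 29.210779190063477), 83.07125854492188)
```

Request:
step_arm(
  motion=[
    [0.003,0,-0.1,0,0,0,0],
    [0.003,0,-0.2,0,0,0,0],
    [0.003,0,-0.3,0,0,0,0],
    [0.003,0,-0.37,0,0,0,0],
    [0.003,0,-0.398,0,0,0,0],
    [0.003,0,-0.398,0,0,0,0],
    [0.003,0,-0.398,0,0,0,0],
    [0.003,0,-0.398,0,0,0,255],
    [0.003,0,-0.398,0,0,0,255],
    [0.003,0,-0.398,0,0,0,255],
  ],
)

```text
time: 12.1
tool_pos: [0.4785, -0.1754, 0.0129]
tool_rot: [0.001, 0.752, 0.659, 0.001]
contact_force: [0.2, 0.6, -0.1]
gripper_width: 0.516
```

Request:
step_arm(
  motion=[
    [0,0,0,0,0,0,255],
    [0,0,0,0,0,0,255],
    [0,0,0,0,0,0,255],
    [0,0,0,0,0,0,255],
    [0,0,0,0,0,0,255],
  ],
)

```text
time: 12.6
tool_pos: [0.4777, -0.175, 0.0118]
tool_rot: [0.0, 0.752, 0.659, 0.0]
contact_force: [-1.8, 0.7, 5.6]
gripper_width: 0.147
```

Run:
```python
from h import *
s=monitor.state();print(s['tool_pos'],s['contact_force'],s['gripper_width'])
cam('wrist','w8.png')
```

```text
[ 0.47771755 -0.17500321  0.01184373] [-1.77120351  0.66081489  5.63860786] 0.14679392353839654
```

View pics/w8.png

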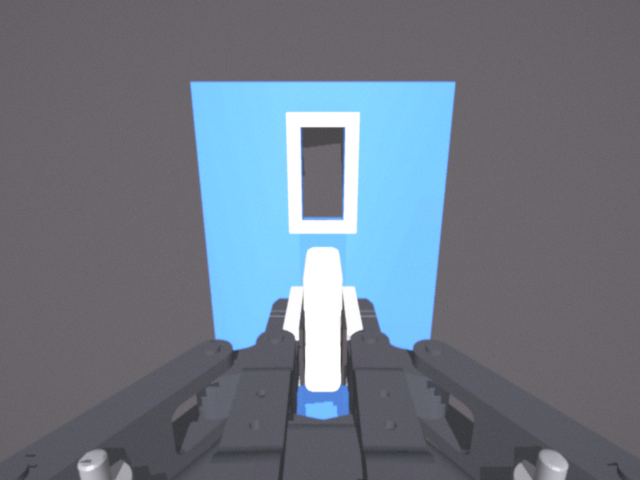

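The rib is gripped: the opening reads 12.5 mm and the rib is centred at (322,320). I'll lift and carry it.

Request:
step_arm(
  motion=[
    [0,0,0.05,0,0,0,255],
    [0,0,0.12,0,0,0,255],
    [0,0,0.2,0,0,0,255],
    [0,0,0.28,0,0,0,255],
    [0,0,0.36,0,0,0,255],
    [0,0,0.4,0,0,0,255],
    [0,0,0.4,0,0,0,255],
  ],
)

```text
time: 13.35
tool_pos: [0.4789, -0.1756, 0.2144]
tool_rot: [0.003, 0.752, 0.659, 0.001]
contact_force: [0.4, -0.3, -3.2]
gripper_width: 0.153
```

Request:
step_arm(
  motion=[
    [0.011,0.08,0,0,0,0.01,255],
    [0.022,0.16,0,0,0,0.02,255],
    [0.033,0.25,0,0,0,0.03,255],
    [0.044,0.34,0,0,0,0.04,255],
    [0.055,0.43,0,0,0,0.05,255],
    [0.066,0.52,0,0,0,0.06,255],
    [0.077,0.61,0,0,0,0.066,255],
    [0.088,0.7,0,0,0,0.066,255],
    [0.098,0.77,0,0,0,0.066,255],
    [0.102,0.804,0,0,0,0.066,255],
  ],
)

```text
time: 14.35
tool_pos: [0.5267, 0.2296, 0.2074]
tool_rot: [-0.002, 0.718, 0.696, -0.002]
contact_force: [1.0, -0.8, -2.5]
gripper_width: 0.152
```

Request:
step_arm(
  motion=[
    [0,0,0,0,0,0,255],
    [0,0,0,0,0,0,255],
    [0,0,0,0,0,0,255],
    [0,0,0,0,0,0,255],
  ],
)

```text
time: 14.75
tool_pos: [0.5284, 0.2259, 0.211]
tool_rot: [0.0, 0.719, 0.695, -0.0]
contact_force: [0.9, -0.6, -3.4]
gripper_width: 0.154
```

Run:
```python
from h import *
s=monitor.state();q=s['tool_rot'];m=R.from_quat([q[1],q[2],q[3],q[0]]).as_matrix();print(s['tool_pos'],np.degrees(np.arctan2(m[1,1],m[0,1])),m[:,2],s['contact_force'],s['gripper_width'])
p,K,M=cam('wrist','w9.png');cam('scene','s9.png')
print(proj(K,M,[.5304,.2821,.134]))
```

```text
[0.52839989 0.22590321 0.21097818] -1.992758232859287 [-3.73948303e-04 -3.65511864e-04 -9.99999863e-01] [ 0.93709699 -0.59257123 -3.43312181] 0.15352394643775938
[320.45740531 159.42464872]
```

View pics/w9.png

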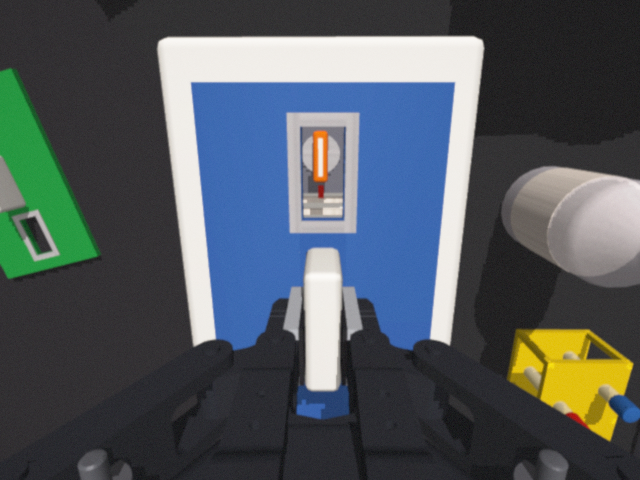

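View pics/s9.png

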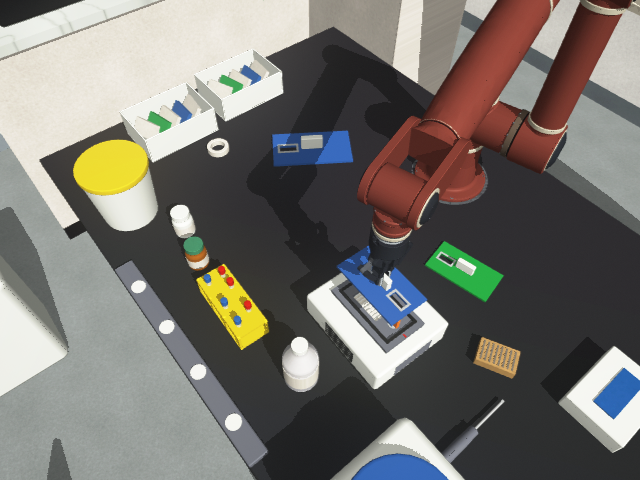

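The cover hangs square over the unit. The wing at (320,156) shows through the slot at (322,173). I'll compute the offset.

Run:
```python
from h import *
np.set_printoptions(precision=4,suppress=True)
p,K,M=cam('wrist')
z=.2108-.0118+.006
for q in [(288.5,113),(357.5,113),(356,234),(290,234),(192,83),(454,83)]: print(q,onz(K,M,q,z))
print('slot',np.mean([onz(K,M,q,z) for q in [(288.5,113),(357.5,113),(356,234),(290,234)]],axis=0))
print('wing',onz(K,M,(320.3,156),.134))
wing(p,K,M,(303,342,128,192))
print([(d['uv'],onz(K,M,d['uv'],z-.003)) for d in eyes.pinpoint('cover_slot','wrist')[:2]])
print(proj(K,M,[.5304,.2821,.134]),monitor.state()['tool_pos'])
```

```text
(288.5, 113) [0.5193 0.3063 0.205 ]
(357.5, 113) [0.5461 0.3054 0.205 ]
(356, 234) [0.5452 0.2565 0.205 ]
(290, 234) [0.517  0.2575 0.205 ]
(192, 83) [0.4834 0.3183 0.205 ]
(454, 83) [0.5828 0.315  0.205 ]
slot [0.5319 0.2814 0.205 ]
wing [0.5305 0.2844 0.134 ]
wing ((530.32177734375, 283.8116149902344), (29.57807731628418, 8.449549674987793), 88.06652069091797)
red [318 186   6  12  64] [0.5293 0.2576]
red [566 413  20  15  83] [0.7418 0.0532]
unit ((529.0067749023438, 242.24354553222656), (228.3455047607422, 213.1187744140625), 88.17986297607422)
[([40.6, 236.0], array([0.4078, 0.2594, 0.202 ]))]
[320.1894 159.9481] [0.5286 0.2266 0.2115]
```

Request:
step_arm(
  motion=[
    [-0.001,0.0025,-0.04,0,0,0.001,255],
    [-0.001,0.0025,-0.08,0,0,0.001,255],
    [-0.001,0.0025,-0.118,0,0,0.001,255],
    [-0.001,0.0025,-0.118,0,0,0.001,255],
    [-0.001,0.0025,-0.118,0,0,0.001,255],
    [-0.001,0.0025,-0.118,0,0,0.001,255],
  ],
)

```text
time: 15.55
tool_pos: [0.5289, 0.2286, 0.154]
tool_rot: [0.001, 0.718, 0.696, 0.001]
contact_force: [-0.0, 0.3, -1.8]
gripper_width: 0.154
```

Run:
```python
from h import *
s=monitor.state();print(s['tool_pos'],s['contact_force'])
p,K,M=cam('wrist','w10.png')
cv2.imwrite('pics/c10.png',cv2.resize(p[90:260,240:400,::-1],None,fx=3.5,fy=3.5))
```

```text
[0.52887669 0.22863522 0.15401886] [-0.00815843  0.25133349 -1.84826869]
```

View pics/c10.png

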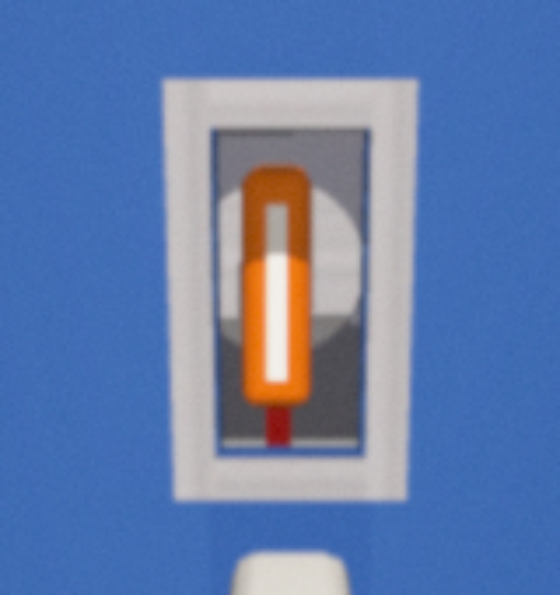

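The wing sits inside the slot but about 1.5 mm left of centre. I'll shift by −1.3 mm in x and lower the cover toward the seal.

Request:
step_arm(
  motion=[
    [-0.0026,0,0,0,0,0,255],
    [-0.0026,0,0,0,0,0,255],
    [-0.0026,0,-0.02,0,0,0,255],
    [-0.0026,0,-0.04,0,0,0,255],
    [-0.0026,0,-0.055,0,0,0,255],
    [-0.0026,0,-0.066,0,0,0,255],
    [-0.0026,0,-0.066,0,0,0,255],
    [-0.0026,0,-0.066,0,0,0,255],
    [-0.0026,0,-0.066,0,0,0,255],
  ],
)

```text
time: 16.5
tool_pos: [0.5269, 0.2285, 0.1197]
tool_rot: [0.0, 0.718, 0.696, 0.0]
contact_force: [0.2, -0.2, -3.0]
gripper_width: 0.152
```

Run:
```python
from h import *
s=monitor.state();print(s['tool_pos'],s['contact_force'],s['ft_torque'])
p,K,M=cam('wrist','w11.png')
cv2.imwrite('pics/c11.png',cv2.resize(p[90:260,240:400,::-1],None,fx=3.5,fy=3.5))
```

```text
[0.52689891 0.22852373 0.1197299 ] [ 0.19149364 -0.19681518 -3.0429094 ] [-0.0066362  -0.00357414  0.01104357]
```

View pics/c11.png

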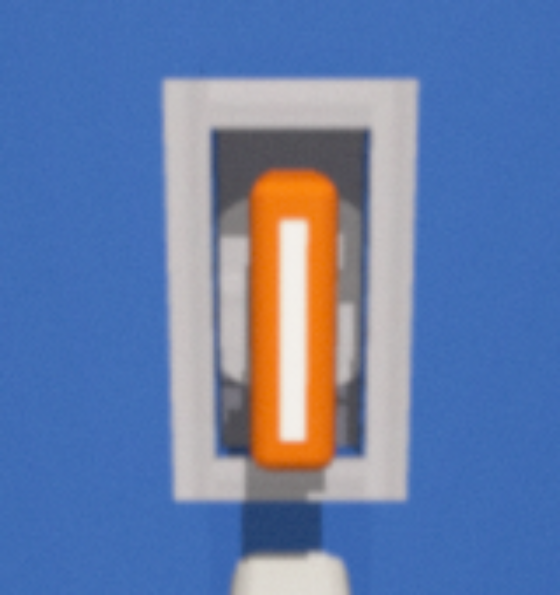

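Run:
```python
from h import *
p,K,M=cam('wrist');z=monitor.state()['tool_pos'][2]-.0118+.006
f=lambda u,v:(240+u/3.5,90+v/3.5)
print('slot',np.mean([onz(K,M,f(*q),z) for q in [(164,80),(418,80),(407,500),(175,500)]],axis=0))
print('wing stripe',onz(K,M,f(293,330),.134), onz(K,M,f(293,170),.134),onz(K,M,f(293,467),.134))
```

```text
slot [0.53019649 0.2841274  0.11398521]
wing stripe [0.53032585 0.28363941 0.134     ] [0.53078791 0.29923301 0.134     ] [0.52990239 0.26934831 0.134     ]
```

Request:
step_arm(
  motion=[
    [0,0,-0.003,0,0,0,255],
    [0,0,-0.006,0,0,0,255],
    [0,0,-0.006,0,0,0,255],
    [0,0,-0.006,0,0,0,255],
  ],
)

```text
time: 17.0
tool_pos: [0.5268, 0.2285, 0.1169]
tool_rot: [0.0, 0.718, 0.696, 0.0]
contact_force: [-1.2, 0.8, 0.7]
gripper_width: 0.155
```

The slot is centred on the wing within 0.5 mm, and the cover is touching the seal. Now I'll press.

Request:
step_arm(
  motion=[
    [0,0,-0.002,0,0,0,255],
    [0,0,-0.004,0,0,0,255],
    [0,0,-0.006,0,0,0,255],
    [0,0,-0.008,0,0,0,255],
    [0,0,-0.008,0,0,0,255],
    [0,0,-0.008,0,0,0,255],
  ],
)

```text
time: 17.6
tool_pos: [0.5269, 0.2285, 0.113]
tool_rot: [0.0, 0.718, 0.696, 0.0]
contact_force: [-3.1, -1.0, 6.6]
gripper_width: 0.152
```

Request:
step_arm(
  motion=[
    [0,0,-0.002,0,0,0,255],
    [0,0,-0.004,0,0,0,255],
    [0,0,-0.004,0,0,0,255],
    [0,0,-0.004,0,0,0,255],
  ],
)

```text
time: 18.0
tool_pos: [0.5269, 0.2285, 0.1119]
tool_rot: [0.0, 0.718, 0.696, 0.0]
contact_force: [-4.8, -1.1, 8.5]
gripper_width: 0.152
```

Request:
step_arm(
  motion=[
    [0,0,-0.002,0,0,0,255],
    [0,0,-0.004,0,0,0,255],
    [0,0,-0.004,0,0,0,255],
    [0,0,-0.004,0,0,0,255],
  ],
)

```text
time: 18.4
tool_pos: [0.5269, 0.2286, 0.1118]
tool_rot: [0.0, 0.718, 0.696, -0.0]
contact_force: [-10.9, -3.9, 17.6]
gripper_width: 0.15
```

The force jumped while the height stayed at 0.1118 m, so the cover is on the frame. I'll check with the cameras.

Run:
```python
from h import *
p,K,M=cam('wrist','w12.png');cam('side','sd12.png');cam('scene','s12.png')
s=monitor.state();print(s['tool_pos'],s['contact_force'],s['ft_torque'],s['gripper_width'],s['time'])
q=s['tool_rot'];m=R.from_quat([q[1],q[2],q[3],q[0]]).as_matrix();print(np.degrees(np.arctan2(m[1,1],m[0,1])),m[:,2])
a=cv2.imread('pics/s12.png')[230:400,290:460];b=cv2.imread('pics/sd12.png')[130:300,190:360]
cv2.imwrite('pics/c12.png',np.hstack([cv2.resize(x,(390,390)) for x in (a,b)]))
```

```text
[0.52689131 0.22851928 0.11181384] [-10.23159431  -3.55600435  18.84965786] [-0.54860467  1.73858283 -0.03198015] 0.14970295274809742 18.55
-1.7941430727543386 [-1.14940155e-04 -3.42052250e-04 -9.99999935e-01]
```

View pics/w12.png

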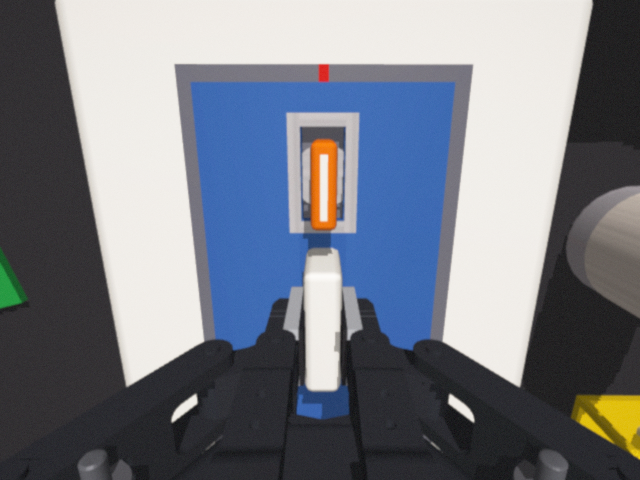

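View pics/c12.png

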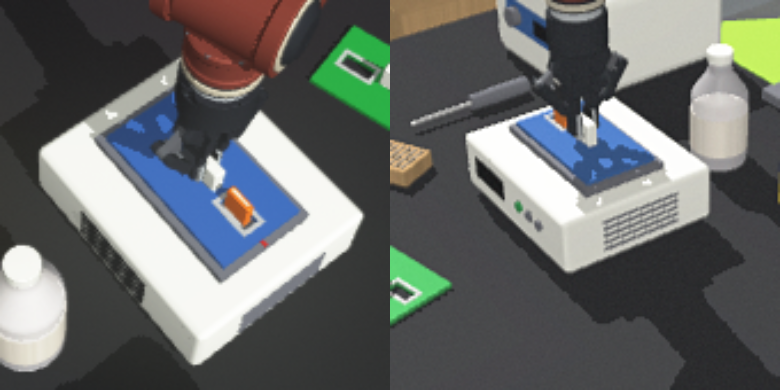

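The cover is centred on the frame, with even grey margins and the wing at (323,185) through the slot. It lies flat at home height and the wrist reads about 19 N downward. I'll hand it in while holding.

```bash
python3 -c "
from plant import manip,monitor
print(manip.job_done());s=monitor.state();print(s['time'],s['tool_pos'],s['contact_force'])"
```

```text
the job is handed in; nothing more can be done
None
the job is handed in; nothing more can be done
```

The wing is turned to the ticks and let go, and the small blue cover is fitted over it and pressed home on the seal. I handed the job in at about 18.6 s, with the gripper still holding the cover down. No verdict is reported, so the results below are from my own checks.

- **Wing:** I turned it about 46° and released it. It then measured 88.2° against the unit's 88.17°.
- **Fit:** just before pressing, the slot was centred on the wing within about 0.5 mm. The jaws holding the cover were square to the unit within about 0.1° and vertical to within 0.001 rad.
- **Press:** the tool stopped at 0.1118 m, the height where the cover meets the frame. From there the wrist force rose to about 19 N with no further travel. The seal's travel was judged only from this.
- **Bystanders:** I touched none of them. I did not re-measure their positions at the end, and nothing looked displaced in the last pictures.

Two readings did not fit cleanly. There was an unexplained sideways force of about 10 N while pressing, though nothing moved. An earlier measurement above the cover was a few millimetres off because the arm was still settling, so I waited and repeated it.

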